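# Turn the date box to the guest, round the corner its pot stands on

## Task

A guest is about to take the armchair on the robot's left, so turn the walnut date box a quarter turn clockwise (seen from above) until its hinged front squarely faces that armchair. Push its free front corner round and let the opposite corner, held down by the steel pot, stay where it is; the box stays flat on the table and the pot stays standing on it. Reach in under the lamp without touching it, do not touch the pot, and leave everything else where it is.

Things in the scene. Friction and masses are not known exactly. Their poses are not given: they have to be found in the camera images.
- date_box: closed dark walnut date box, loose, 200 (its x) x 150 (y) x 75 mm high, 0.32 to 0.48 kg, origin at underside centre, z up. Front (-x): flap with two brass hinges at its foot and a brass knob standing out 21 mm. Other sides: plain walls from 8 to 65 mm, then a lip to 75 mm round the flat 65 mm high top. At the start -x points to the robot within 14 degrees; at the end to world +y (left)
- pot_corner (a point): the corner of the box beside the pot, at table height: back left at the start, (+100, +75, 0) mm in the box frame. The corner to turn about. The box stands on four ball feet 10 mm in from its sides, which slide on the stone under a few newtons; the pot's weight presses on the one here, so pushed squarely near the free corner the box turns about this corner
- free_corner (a point): the diagonally opposite corner, at (-100, -75, 0) mm in the box frame, where the front meets the plain 200 mm long side (the box's -y side). Push on that plain side, close to this corner: it faces right at the start and faces the robot at the end
- pot: steel cardamom pot standing loose on the box top, near the pot corner; 0.48 to 0.64 kg, origin at the centre of its 70 mm foot, z up, 130 mm high (its top 195 mm above the table), 74 mm across, spout (its +x) reaching 66 mm and black handle (its -x) 65 mm out from its axis, at any yaw. It rides round with the box
- lamp: fixed LED lamp, origin on the table under the middle of its level head bar, which is 44 (x) x 300 (y) x 14 mm, underside 223 mm above the table, held by a thin arm at 238 mm height that runs to its +x to a 250 mm post on a round 140 mm base at x = +275 mm. The pushed side of the box ends up under the bar: there the tool must lean some 30 degrees, hand towards the robot
- guest_side (a point): point on the table top towards the guest's armchair, 230 mm in from the middle of the table's left edge; its axes are the world axes, which the table's edges follow
- tray: round silver tray 260 mm across, 16 mm high, on the right of the table; origin at its underside centre. Leave alone
- cup_holder: two glass cups in a black plastic holder, 66 x 136 mm, 96 mm high, on the tray; origin at its underside centre. Leave alone
- stone_bowl: blue ceramic bowl for date stones, 100 mm across, 42 mm high; origin at its underside centre. Leave alone
- coasters: stack of round coasters 96 mm across, 26 mm high; origin at its underside centre. Leave alone
- books: two books lying on each other at the left, 215 x 150 x 44 mm; origin at the underside centre. Leave alone
Mind the look-alikes: they are no part of the job. Leave any green or orange look-alike of the pot alone.

How it is judged (in metres and radians):
At the end, for the whole second after the job is handed in: The front of the box points at the left armchair, square to the table within 8 degrees; the pot corner is within 40 mm of where it was at the start; the box lies flat on the table at rest and the pot stands upright on its top within 90 mm of that corner (angle between the x axis of date_box and the y axis of guest_side, either way round below 0.14 rad and x of guest_side in the frame of date_box below -0.15 m and distance of pot_corner from where it was at the start of the episode below 0.04 m and height (world z) of date_box below 0.006 m and angle between date_box's own z axis and vertical below 0.05 rad and z of pot in the frame of date_box between 0.058 and 0.075 m and angle between pot's own z axis and vertical below 0.08 rad and horizontal distance between pot and pot_corner below 0.09 m and linear speed of each of date_box, pot below 0.02 m/s); the robot touches nothing.
It fails at once if the pot corner is shifted more than 60 mm on the way (distance of pot_corner from where it was at the start of the episode above 0.06 m).
It fails at once if the box is lifted or tipped (height (world z) of date_box above 0.02 m or angle between date_box's own z axis and vertical above 0.15 rad).
It fails at once if the pot is tipped (angle between pot's own z axis and vertical above 0.35 rad).
It fails at once if the robot touches the pot or the lamp (contact force between any of the fingers, the arm and pot above 1 N or contact force between any of the fingers, the arm and lamp above 1 N).
It fails at once if one of the other things on the table is moved more than 20 mm (distance of any of tray, cup_holder, stone_bowl, coasters, books from where it was at the start of the episode above 0.02 m).
It also fails if it takes over 45 s, if anything falls off the work surface, if the arm or the gripper's body presses on something with over 40 N, if the wrist force passes 120 N, or if a joint passes its speed limit or range.

## Robot

A 6-joint arm with a two-finger parallel gripper is mounted at the origin on the work surface. World frame = base frame: x ahead of the robot, y to its left, z up, the work surface at z = 0. Lengths are in mm, angles in rad, forces in N, time in s.
With the tool pointing down it reaches from about 275 to 775 mm from the base axis. Payload 14.6 kg.
Tool frame: the origin (TCP) lies on the centre line of the jaws, within the pads' length; the fingertips stand bot.tcp_to_tips ahead of it and the grasp point (between the pads) is the TCP (bot.tcp_to_tips is the distance from the TCP to the fingertips, in mm); z points along the fingers, y is the direction in which the jaws open and shut (so a half turn about z gives the same grasp; the last joint's range is limited). The gripper opens to 85 mm and grips with 20 to 120 N. Pads are 22 mm wide; open, the fingers measure 114 mm over their backs; the gripper's body (76 mm by 85 mm) begins 54 mm behind the grasp point. The pads swing forward as they close: fully open they stand 13 mm farther back than shut.
Start: joints at [1.1, 0.263, -0.048, 1.259, 0, 1.415], TCP at [163.058, 499.04, 250.278] pointing down, gripper open.
Joint ranges: [-2.65, 2.65], [-0.89, 1.7], [-1.18, 1.37], [-2.13, 2.11], [-1.35, 1.29], [-3.14, 3.14]. Speed limits (rad/s): [1.89, 1.89, 2.57, 2.79, 3.14, 3.14].

## Interface

Orientations are given as a rotation vector (axis times angle).
In Python, from bench import bot gives the robot as it stands. The module is installed in compiled form; this text tells all that it offers.
- The arm moves only by the shell command python3 -m handwheel 'ROWS' [FORCE]. ROWS is JSON, a list of rows, each a list of 3 entries, a list of its own where there are three numbers: the opening in per cent of the stroke, from 0 (shut) to 100 (fully open), then the shift along the tool's x, y, z in m, then the turn, a rotation vector about the tool's x, y, z in degrees. A call has 1 to 10 rows; each row shifts and turns the commanded pose from where the row before left it, along the tool's axes as they then stand; what a row does not reach is not made up. A row lasts 1/8 s, in which the tool goes at most 62.5 mm and 10.7 degrees, less where a joint would pass 70% of its speed; a pose out of reach is approached as far as the arm can. A call is refused whole if a number of a shift passes 0.0625 or a number of a turn 10.7, either way. A call with a gripper value outside its range is refused whole. The fingers move at their own pace and stop on an object; FORCE is the grip in N (left out, the last holds). Time passes only in rows, so rows that do not move let the fingers close. It gives the time, the measured TCP pose, the force and the opening at its end, in the units of the state.
- bot.read_state(): the state, without advancing time (a new reading comes with each control period).
- bot.snapshot(name): name is "side" or "top" or "wrist"; returns a dict with "pixels" (420x560x3 uint8, blue, green, red), "depth" (420x560 float32, mm along the optical axis (not along the pixel's ray), 0 where there is no reading), "fov_y" (degrees; the focal length in pixels is half the picture's height over the tangent of half this angle, whatever the lens; pixels are square), "cx", "cy" (the principal point, pixels), "R" (3x3) and "t" (3): a world point X has camera coordinates R X + t. Camera axes: x right, y down, z forward; pixel columns grow to the right and rows downward; lengths in mm; the calibration is good to about 2 mm. A picture is of the moment at which its call begins.
- bot.job_done(): hands the job in, once; it reports no verdict.
The state is a dict: "time": time; "joints": joint angles; "qd": joint speeds; "tau": joint torques, N m; "eef_pos": TCP position; "eef_rot": TCP orientation; "ft_force": force on the tool from outside, world axes, zero at the start; "wrist_torque": the same for the moment, N m; "grip_width": finger opening in mm.
Only numpy, scipy, OpenCV 4.12 (cv2) and the standard library are available. Lean on these libraries where they do the work, as an engineer would, in place of code of your own. Each camera call takes 0.05 s, during which the arm holds its last target.

## Working session

There is one attempt and no reset: what is moved stays moved. The work goes in short steps, Python scripts to look and compute and a shell command to move; the robot and the scene stay as the last step left them, time stands still between calls to the robot, and variables do not carry over. Pictures are saved under pics/ and viewed, and the job is handed in when it is done.

```bash
mkdir -p pics; python3 - <<'E'
from bench import bot
import cv2,numpy as np
s=bot.read_state()
for k,v in s.items(): print(k,np.round(v,3))
print(bot.tcp_to_tips)
for n in ("top","side","wrist"):
    d=bot.snapshot(n); cv2.imwrite(f"pics/{n}0.png",d["pixels"])
    np.savez(f"pics/{n}0.npz",**d)
    print(n,d["fov_y"],d["cx"],d["cy"],np.round(d["R"],3).tolist(),np.round(d["t"],1))
E
```

```text
time 0.0
joints [ 1.1    0.264 -0.049  1.259 -0.     1.415]
qd [-0.001 -0.    -0.     0.001 -0.001  0.   ]
tau [-3.0000e-03 -6.3762e+01  3.8456e+01  1.4000e-02 -0.0000e+00 -0.0000e+00]
eef_pos [162.919 498.818 249.81 ]
eef_rot [-4.940e-01 -3.102e+00  2.000e-03]
ft_force [0.127 0.556 0.247]
wrist_torque [ 0.006 -0.015 -0.039]
grip_width 85.289
19.0
top 53.890819819858464 277.41662489309317 217.78223896914574 [[-0.012, -1.0, -0.023], [-0.995, 0.014, -0.1], [0.101, 0.021, -0.995]] [  48.3  627.2 1413.8]
side 45.063460515109455 291.9543270472144 206.82440932713823 [[0.978, -0.21, -0.003], [-0.157, -0.723, -0.673], [0.139, 0.658, -0.74]] [-604.3  162.5 1646. ]
wrist 68.09508627949737 276.7214548678 207.1802550146712 [[0.311, 0.951, -0.001], [0.906, -0.296, 0.303], [0.288, -0.095, -0.953]] [-525.   -41.5  379.9]
```

View pics/top0.png

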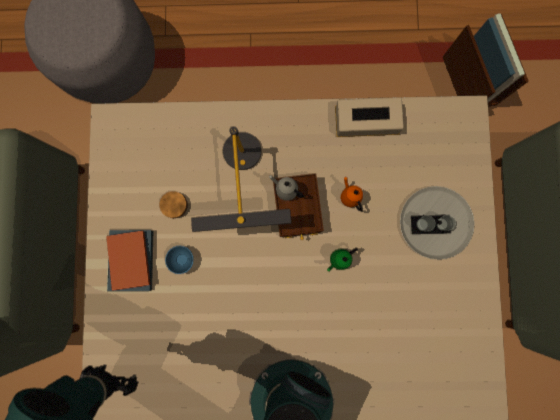

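View pics/side0.png

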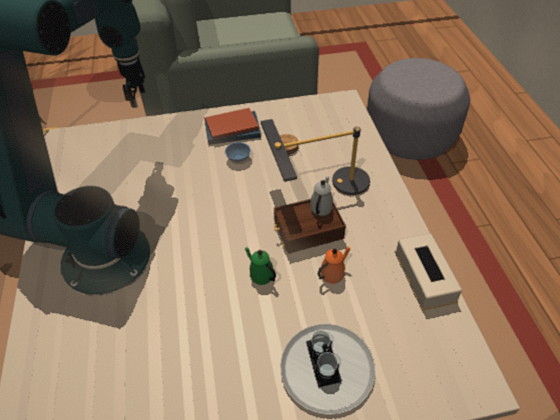

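View pics/wrist0.png

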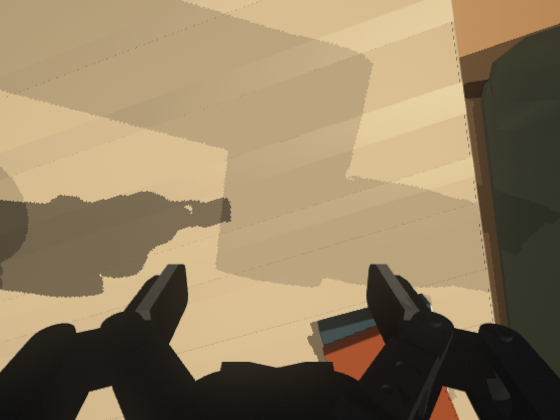

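The top view shows the box at about (299,206), with its knob at the bottom near (305,238). The steel pot is at (288,188) and the lamp bar runs from (193,223) to (290,217). The look-alikes are orange at (352,196) and green at (342,259). Next I measure from the depth images.

```bash
cat > h.py <<'E'
import numpy as np,cv2
def cloud(d):
    H,W=d["depth"].shape; f=H/2/np.tan(np.radians(float(d["fov_y"]))/2)
    u,v=np.meshgrid(np.arange(W),np.arange(H)); z=d["depth"].astype(float)
    P=np.stack([(u-d["cx"])*z/f,(v-d["cy"])*z/f,z],-1)
    X=(P-d["t"])@d["R"]; X[z==0]=np.nan
    return X
def proj(d,X):
    X=np.atleast_2d(X);H=d["depth"].shape[0]; f=H/2/np.tan(np.radians(float(d["fov_y"]))/2)
    c=X@d["R"].T+d["t"]; return np.c_[c[:,0]/c[:,2]*f+d["cx"],c[:,1]/c[:,2]*f+d["cy"]]
E
python3 - <<'E'
import numpy as np,cv2
from h import *
for n in("top","side"):
    d=dict(np.load(f"pics/{n}0.npz")); X=cloud(d); 
    print(n,"table z",np.nanmedian(X[...,2][(np.abs(X[...,2])<20)]))
    im=d["pixels"]; 
    roi=(X[...,0]>300)&(X[...,0]<1000)&(abs(X[...,1])<500)
    def rep(nm,m):
        p=X[m&roi]
        print(nm,len(p),np.round(np.percentile(p,[2,50,98],axis=0),0).tolist() if len(p) else '')
    Z=X[...,2]
    m=(Z>55)&(Z<82)&(X[...,1]>-200)&(X[...,1]<200)&(X[...,0]>450)
    # box: dark brown
    hsv=cv2.cvtColor(im,cv2.COLOR_BGR2HSV)
    brown=(hsv[...,2]<150)
    k,l,st,c=cv2.connectedComponentsWithStats((m&roi).astype(np.uint8))
    for i in range(1,k):
        if st[i,4]>60:
            rep("h60-80 comp",l==i); p=X[l==i][:,:2].astype(np.float32); print(cv2.minAreaRect(p), c[i])
    k,l,st,c=cv2.connectedComponentsWithStats(((Z>8)&roi).astype(np.uint8))
    for i in range(1,k):
        if st[i,4]>60:
            rep("comp %s"%np.round(c[i]),l==i)
    rep("lamp",(Z>215)&(Z<265))
    rep("pottop",(Z>150)&(Z<205)&(X[...,1]<200)&(X[...,1]>-100))
    pm=(Z>222)&(Z<242)&roi
    if pm.any(): print("barrect",cv2.minAreaRect(X[pm][:,:2].astype(np.float32)))
d=dict(np.load("pics/top0.npz"));
c=d["pixels"][130:290,140:400]; cv2.imwrite("pics/top0c.png",cv2.resize(c,None,fx=3,fy=3,interpolation=cv2.INTER_CUBIC))
d=dict(np.load("pics/side0.npz"));
c=d["pixels"][110:300,220:400]; cv2.imwrite("pics/side0c.png",cv2.resize(c,None,fx=3,fy=3,interpolation=cv2.INTER_CUBIC))
E
```

```text
top table z 1.8658739444595756
h60-80 comp 167 [[924.0, -200.0, 57.0], [959.0, -187.0, 71.0], [998.0, -177.0, 77.0]]
((961.057861328125, -187.99008178710938), (76.80615997314453, 24.345439910888672), 1.280651569366455) [341.37125749 120.82035928]
h60-80 comp 1949 [[568.0, -106.0, 60.0], [658.0, -50.0, 67.0], [768.0, 43.0, 79.0]]
((660.569580078125, -31.61468505859375), (220.39356994628906, 150.36557006835938), 6.203871726989746) [301.84197024 207.63878912]
h60-80 comp 104 [[451.0, -192.0, 56.0], [479.0, -153.0, 66.0], [515.0, -137.0, 80.0]]
((482.7588806152344, -165.480712890625), (58.0830078125, 69.41703033447266), 80.67597198486328) [336.50961538 259.20192308]
comp [369. 122.] 1733 [[925.0, -395.0, 11.0], [954.0, -283.0, 71.0], [998.0, -177.0, 78.0]]
comp [268. 196.] 5362 [[571.0, -100.0, 13.0], [667.0, 46.0, 71.0], [921.0, 274.0, 248.0]]
comp [352. 195.] 472 [[651.0, -246.0, 22.0], [693.0, -212.0, 87.0], [751.0, -185.0, 127.0]]
comp [418. 224.] 800 [[488.0, -497.0, 8.0], [599.0, -450.0, 17.0], [724.0, -394.0, 85.0]]
comp [173. 204.] 597 [[640.0, 367.0, 14.0], [683.0, 410.0, 27.0],
[... 1300 characters left out ...]
45 [[563.0, -114.0, 15.0], [671.0, -43.0, 64.0], [766.0, 40.0, 170.0]]
comp [422. 272.] 2247 [[922.0, -402.0, 11.0], [951.0, -310.0, 67.0], [998.0, -185.0, 74.0]]
comp [260. 266.] 735 [[445.0, -226.0, 12.0], [477.0, -199.0, 71.0], [514.0, -134.0, 123.0]]
comp [333. 265.] 737 [[647.0, -257.0, 13.0], [692.0, -241.0, 70.0], [749.0, -195.0, 123.0]]
comp [319. 341.] 982 [[485.0, -497.0, 8.0], [593.0, -449.0, 15.0], [723.0, -393.0, 74.0]]
lamp 1225 [[573.0, -3.0, 226.0], [608.0, 151.0, 238.0], [875.0, 284.0, 249.0]]
pottop 270 [[693.0, -27.0, 151.0], [720.0, 1.0, 167.0], [879.0, 166.0, 200.0]]
barrect ((730.9248046875, 156.17840576171875), (307.9761047363281, 308.1143493652344), 4.324855327606201)
```

View pics/top0c.png

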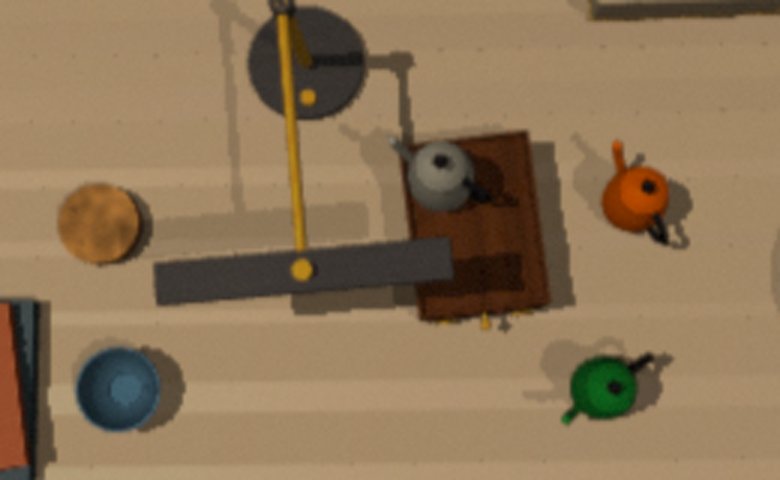

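View pics/side0c.png

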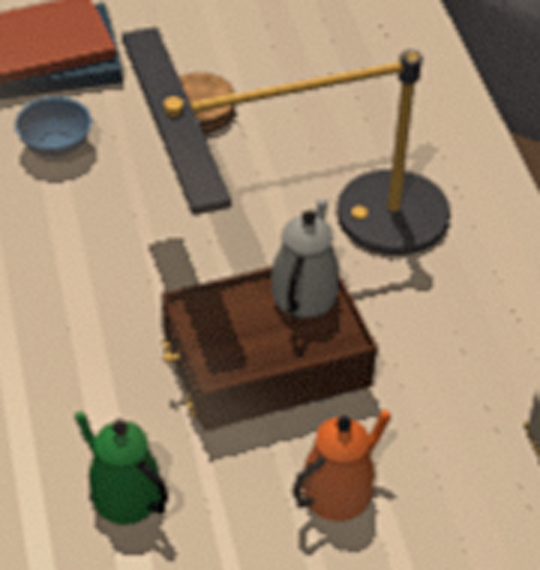

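```bash
cat >> h.py <<'E'
def ray_at_z(d,u,v,z):
    H=d["depth"].shape[0]; f=H/2/np.tan(np.radians(float(d["fov_y"]))/2)
    r=np.array([(u-d["cx"])/f,(v-d["cy"])/f,1])@d["R"]; c=-d["R"].T@d["t"]
    return (c+r*(z-c[2])/r[2])[:2]
E
python3 - <<'E'
from h import *
from scipy.optimize import least_squares
t=dict(np.load("pics/top0.npz"));s=dict(np.load("pics/side0.npz"))
T={k:((u+.5)/3-.5+140,(v+.5)/3-.5+130) for k,(u,v) in dict(br=(527,132),fr=(549,303),fl=(422,320)).items()}
S={k:((u+.5)/3-.5+220,(v+.5)/3-.5+110) for k,(u,v) in dict(br=(374,350),fr=(201,392),fl=(164,297)).items()}
loc=dict(br=(100,-75),fr=(-100,-75),fl=(-100,75))
for k in T: print(k,ray_at_z(t,*T[k],75),ray_at_z(s,*S[k],75))
def tri(a,b):
    g=lambda X:np.r_[proj(t,X)[0]-a,proj(s,X)[0]-b]
    return least_squares(g,[650,-30,60]).x
for k in T: print(k,'tri',np.round(tri(T[k],S[k]),1))
def R(a):return np.array([[np.cos(a),-np.sin(a)],[np.sin(a),np.cos(a)]])
def res(p):
    o=[]
    for k,l in loc.items():
        X=np.r_[p[:2]+R(p[2])@l,75]
        o+=[proj(t,X)[0]-T[k],proj(s,X)[0]-S[k]]
    return np.concatenate(o)
q=least_squares(res,[660,-30,0.1]); print(q.x[:2],np.degrees(q.x[2]),np.round(q.fun,1))
for n,l in dict(pot=(100,75),free=(-100,-75),br=(100,-75),fl=(-100,75)).items(): print(n,q.x[:2]+R(q.x[2])@l)
# lamp bar & pot
for d in(t,s):
    X=cloud(d);Z=X[...,2]
    m=(Z>228)&(Z<248)&(X[...,0]<640)&(X[...,0]>500)&(abs(X[...,1]-150)<200)
    print("bar",cv2.minAreaRect(X[m][:,:2].astype(np.float32)))
    m=(Z>140)&(Z<190)&(X[...,0]<780)&(X[...,0]>650)&(X[...,1]<80)&(X[...,1]>-80)
    print("pot",np.nanmean(X[m],0))
E
```

```text
br [773.43078592 -92.78052521] [769.75350678 -99.21312346]
fr [ 577.51845455 -113.30436753] [ 576.37131359 -116.14863121]
fl [560.30465569  29.88114015] [563.49755918  24.10905391]
br tri [773.5 -93.2  67.5]
fr tri [ 577.3 -113.5   71.7]
fl tri [562.5  29.8  68.7]
[667.48088176 -32.11799232] 6.064227691959738 [ 1.  -0.4  1.3 -1.   1.2  0.4 -0.1  0.3 -0.6  0.1 -1.4 -1.5]
pot [758.99804824  53.02663898]
free [ 575.96371527 -117.26262362]
br [774.84453442 -96.13397538]
fl [560.1172291   31.89799074]
bar ((609.6224365234375, 146.66073608398438), (57.82298278808594, 299.49090576171875), 4.35657262802124)
pot [716.72251265   5.93574997 165.04899477]
bar ((607.9940185546875, 146.88137817382812), (61.41585159301758, 308.1141662597656), 4.322455883026123)
pot [714.870983    -4.22139196 160.1417979 ]
```

```bash
cat > plan.py <<'E'
import numpy as np,json
from scipy.spatial.transform import Rotation as Ro
def pose(xang,lean):
    """tool +x horizontally at xang deg (lean 0), z down, hand leaning to +x by lean deg"""
    a=np.radians(xang); x=np.array([np.cos(a),np.sin(a),0]); z=np.array([0,0,-1.]); y=np.cross(z,x)
    return Ro.from_matrix(np.c_[x,y,z])*Ro.from_euler('y',-lean,degrees=True)
def rows(p0,r0,p1,r1,n,grip=0):
    """n rows, linear/slerp; p mm"""
    d=(r0.inv()*r1).as_rotvec(); out=[]
    R=r0; p=np.array(p0,float)
    for i in range(n):
        tgt=np.array(p0)+(np.array(p1)-p0)*(i+1)/n
        s=np.round(R.inv().apply(tgt-p)/1000,3); t=np.round(np.degrees(d/n),1)
        out.append([grip,s.tolist(),t.tolist()])
        p=p+R.apply(s*1000); R=R*Ro.from_rotvec(np.radians(t))
    return out,p,R
def show(o): print(json.dumps(o).replace(" ",""))
def here():
    from bench import bot
    s=bot.read_state(); return np.array(s["eef_pos"]),Ro.from_rotvec(s["eef_rot"])
E
python3 - <<'E'
from plan import *
p,r=here()
print(r.as_matrix().round(2))
o,p,r=rows(p,r,[300,230,300],pose(162+50,0),7); show(o)
o,p,r=rows(p,r,[440,-80,290],pose(162+97,0),7); show(o)
o,p,r=rows(p,r,[600,-160,200],pose(276,0),5); show(o); print(p)
E
```

```text
[[-0.95  0.31 -0.  ]
 [ 0.31  0.95 -0.  ]
 [ 0.   -0.   -1.  ]]
[[0,[-0.031,-0.03,-0.007],[-0.0,-0.0,-7.2]],[0,[-0.026,-0.034,-0.007],[-0.0,-0.0,-7.2]],[0,[-0.022,-0.037,-0.007],[-0.0,-0.0,-7.2]],[0,[-0.017,-0.04,-0.008],[-0.0,-0.0,-7.2]],[0,[-0.012,-0.041,-0.007],[-0.0,-0.0,-7.2]],[0,[-0.007,-0.043,-0.007],[-0.0,-0.0,-7.2]],[0,[-0.001,-0.043,-0.007],[-0.0,-0.0,-7.2]]]
[[0,[0.007,-0.048,0.001],[-0.0,-0.0,-6.7]],[0,[0.012,-0.047,0.002],[-0.0,-0.0,-6.7]],[0,[0.018,-0.045,0.001],[-0.0,-0.0,-6.7]],[0,[0.023,-0.043,0.002],[-0.0,-0.0,-6.7]],[0,[0.027,-0.04,0.001],[-0.0,-0.0,-6.7]],[0,[0.033,-0.037,0.002],[-0.0,-0.0,-6.7]],[0,[0.036,-0.032,0.001],[-0.0,-0.0,-6.7]]]
[[0,[0.01,-0.034,0.018],[0.0,-0.0,-3.4]],[0,[0.011,-0.034,0.018],[0.0,-0.0,-3.4]],[0,[0.014,-0.033,0.018],[0.0,-0.0,-3.4]],[0,[0.016,-0.033,0.018],[0.0,-0.0,-3.4]],[0,[0.017,-0.031,0.018],[0.0,-0.0,-3.4]]]
[ 600.09001236 -159.79022563  200.22379434]
```

```bash
python3 -m handwheel '[[0,[-0.031,-0.03,-0.007],[0,0,-7.2]],[0,[-0.026,-0.034,-0.007],[0,0,-7.2]],[0,[-0.022,-0.037,-0.007],[0,0,-7.2]],[0,[-0.017,-0.04,-0.008],[0,0,-7.2]],[0,[-0.012,-0.041,-0.007],[0,0,-7.2]],[0,[-0.007,-0.043,-0.007],[0,0,-7.2]],[0,[-0.001,-0.043,-0.007],[0,0,-7.2]]]' && python3 -m handwheel '[[0,[0.007,-0.048,0.001],[0,0,-6.7]],[0,[0.012,-0.047,0.002],[0,0,-6.7]],[0,[0.018,-0.045,0.001],[0,0,-6.7]],[0,[0.023,-0.043,0.002],[0,0,-6.7]],[0,[0.027,-0.04,0.001],[0,0,-6.7]],[0,[0.033,-0.037,0.002],[0,0,-6.7]],[0,[0.036,-0.032,0.001],[0,0,-6.7]]]'; python3 - <<'E'
from plan import *
from bench import bot
import cv2
p,r=here(); print(p,r.as_matrix().round(2),np.round(bot.read_state()["joints"],2))
o,p,r=rows(p,r,[600,-160,200],pose(276,0),5); show(o); print(p)
o,p,r=rows(p,r,[600,-160,90],pose(276,15),3); show(o); print(p)
d=bot.snapshot("side"); cv2.imwrite("pics/s1.png",d["pixels"])
E
```

```text
time: 1.02
eef_pos: [300.0, 228.7, 300.5]
eef_rot: [-0.881, 3.016, 0.0]
ft_force: [0.0, 0.3, 0.6]
grip_width: 0.4
time: 1.9
eef_pos: [440.1, -81.8, 290.1]
eef_rot: [-2.007, 2.417, 0.0]
ft_force: [0.7, 1.8, 0.1]
grip_width: 0.0
[440.11847532 -81.75442621 290.11511379] [[-0.18 -0.98 -0.  ]
 [-0.98  0.18  0.  ]
 [-0.    0.   -1.  ]] [-0.37  0.12 -0.13  1.32  0.   -1.75]
[[0,[0.01,-0.034,0.018],[0.0,0.0,-3.3]],[0,[0.011,-0.034,0.018],[0.0,0.0,-3.3]],[0,[0.013,-0.033,0.018],[0.0,0.0,-3.3]],[0,[0.016,-0.032,0.018],[0.0,0.0,-3.3]],[0,[0.017,-0.031,0.018],[0.0,0.0,-3.3]]]
[ 599.57269089 -160.29149582  200.09061993]
[[0,[-0.0,-0.0,0.037],[-0.0,-5.0,-0.0]],[0,[0.003,-0.0,0.036],[-0.0,-5.0,-0.0]],[0,[0.006,-0.0,0.036],[-0.0,-5.0,-0.0]]]
[ 599.51193147 -159.78916717   90.47124128]
```

View pics/s1.png

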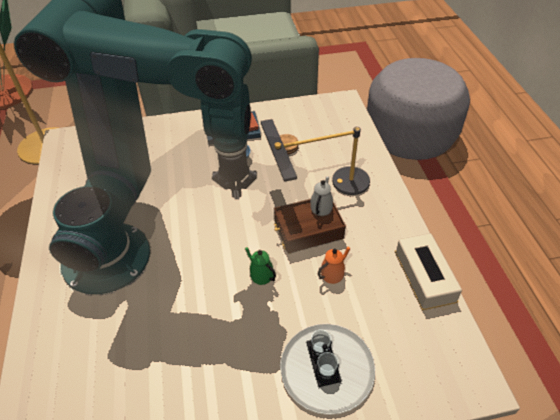

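The side view shows the closed gripper at about (237,185), clear of the lamp bar at (278,150). I carry on to a spot beside the box.

```bash
python3 -m handwheel '[[0,[0.01,-0.034,0.018],[0,0,-3.3]],[0,[0.011,-0.034,0.018],[0,0,-3.3]],[0,[0.013,-0.033,0.018],[0,0,-3.3]],[0,[0.016,-0.032,0.018],[0,0,-3.3]],[0,[0.017,-0.031,0.018],[0,0,-3.3]]]' && python3 -m handwheel '[[0,[0,0,0.037],[0,-5,0]],[0,[0.003,0,0.036],[0,-5,0]],[0,[0.006,0,0.036],[0,-5,0]],[0,[0,0,0],[0,0,0]]]'; python3 - <<'E'
from plan import *
from bench import bot
import cv2
p,r=here(); print(p,r.as_matrix().round(2),np.round(bot.read_state()["joints"],2))
o,p,r=rows(p,r,[600,-160,37],pose(276,15),3); show(o); print(p)
for n in("side","top"):
    d=bot.snapshot(n); cv2.imwrite(f"pics/{n}2.png",cv2.resize(d["pixels"][100:310,200:400] if n=="side" else d["pixels"][130:300,220:400],None,fx=2.7,fy=2.7))
E
```

```text
time: 2.58
eef_pos: [599.9, -159.6, 199.4]
eef_rot: [2.331, -2.106, -0.001]
ft_force: [0.1, -0.1, -0.2]
grip_width: 0.1
time: 3.08
eef_pos: [597.6, -159.0, 88.0]
eef_rot: [-2.187, 1.984, 0.296]
ft_force: [-0.6, 0.7, -0.3]
grip_width: -0.2
[ 597.60913337 -158.95600979   87.98368497] [[ 0.09 -1.   -0.03]
 [-0.96 -0.1   0.26]
 [-0.26  0.   -0.97]] [-0.49  0.59  0.02  1.15  0.22 -2.17]
[[0,[0.005,-0.001,0.016],[0.1,0.0,-0.1]],[0,[0.005,-0.001,0.017],[0.1,0.0,-0.1]],[0,[0.005,-0.0,0.016],[0.1,0.0,-0.1]]]
[ 599.63121619 -160.44044105   36.7594441 ]
```

View pics/side2.png

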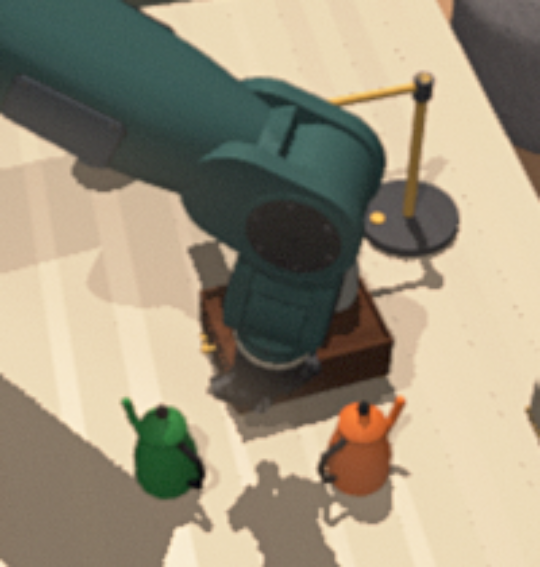

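View pics/top2.png

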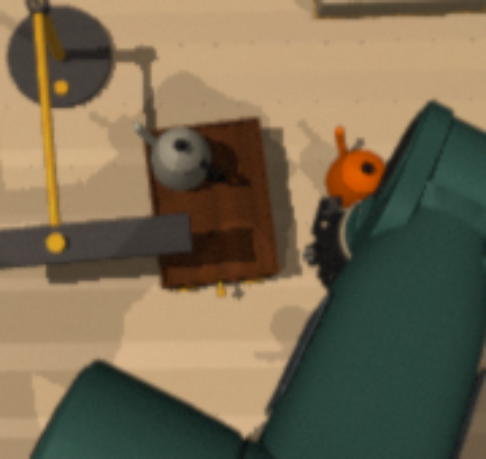

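The top view puts the hand at about (330,250), close to the orange look-alike at (355,175). I'll come down a little nearer the robot and then close in diagonally.

```bash
python3 -m handwheel '[[0,[0,0.015,0],[0,0,0]],[0,[0.005,0,0.017],[0,0,0]],[0,[0.005,0,0.017],[0,0,0]],[0,[0.005,0,0.017],[0,0,0]],[0,[0,0,0],[0,0,0]]]'; python3 - <<'E'
from plan import *
from bench import bot
from h import *
p,r=here(); print(p,r.as_matrix().round(2),np.round(bot.read_state()["joints"],2))
c=np.array([667.5,-32.1]);a=np.radians(6.06);R=np.array([[np.cos(a),-np.sin(a)],[np.sin(a),np.cos(a)]])
for g in(10,0,-5):
    t=c+R@[-82,-75-15.5-g]
    o,p1,r1=rows(p,r,[*t,35],pose(276,15),3); print(g,t);show(o)
d=bot.snapshot("wrist"); cv2.imwrite("pics/w3.png",d["pixels"])
d=bot.snapshot("side"); cv2.imwrite("pics/s3.png",cv2.resize(d["pixels"][100:310,200:400],None,fx=2.7,fy=2.7))
E
```

```text
time: 3.8
eef_pos: [584.4, -161.0, 38.6]
eef_rot: [-2.19, 1.981, 0.286]
ft_force: [-1.4, -0.3, 1.2]
grip_width: -0.2
[ 584.3794391  -160.96293814   38.59841869] [[ 0.1  -0.99 -0.03]
 [-0.96 -0.1   0.26]
 [-0.26 -0.   -0.97]] [-0.5   0.61 -0.09  1.01  0.21 -2.19]
10 [ 596.56799677 -140.69512382]
[[0,[-0.006,-0.005,0.003],[-0.0,-0.0,-0.1]],[0,[-0.006,-0.004,0.003],[-0.0,-0.0,-0.1]],[0,[-0.005,-0.005,0.002],[-0.0,-0.0,-0.1]]]
0 [ 595.51229811 -130.75100494]
[[0,[-0.009,-0.005,0.004],[-0.0,-0.0,-0.1]],[0,[-0.009,-0.004,0.003],[-0.0,-0.0,-0.1]],[0,[-0.009,-0.005,0.004],[-0.0,-0.0,-0.1]]]
-5 [ 594.98444877 -125.7789455 ]
[[0,[-0.011,-0.005,0.004],[-0.0,-0.0,-0.1]],[0,[-0.01,-0.004,0.004],[-0.0,-0.0,-0.1]],[0,[-0.011,-0.005,0.004],[-0.0,-0.0,-0.1]]]
```

View pics/w3.png

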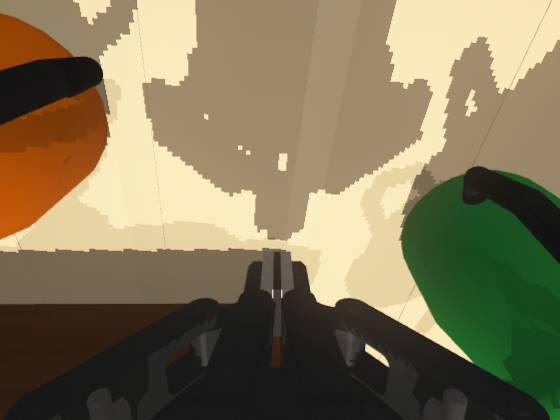

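View pics/s3.png

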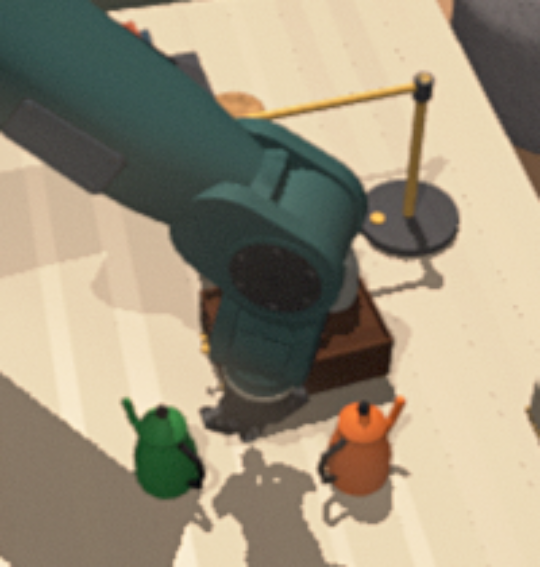

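The wrist view shows the finger tips at (277,265), between orange (left, to column 105) and green (right, from column 405). The box edge runs along row 304. Next I make contact.

```bash
python3 -m handwheel '[[0,[-0.009,-0.005,0.004],[0,0,0]],[0,[-0.009,-0.004,0.003],[0,0,0]],[0,[-0.009,-0.005,0.003],[0,0,0]],[0,[0,0,0],[0,0,0]]]'; python3 -m handwheel '[[0,[-0.003,0,0.001],[0,0,0]],[0,[-0.003,0,0.001],[0,0,0]],[0,[-0.002,0,0.001],[0,0,0]]]'; python3 - <<'E'
from plan import *
from bench import bot
from h import *
d=bot.snapshot("top"); cv2.imwrite("pics/t4.png",cv2.resize(d["pixels"][130:300,220:400],None,fx=3,fy=3,interpolation=cv2.INTER_CUBIC))
d=bot.snapshot("side"); cv2.imwrite("pics/s4.png",cv2.resize(d["pixels"][100:310,200:400],None,fx=2.7,fy=2.7))
E
```

```text
time: 4.4
eef_pos: [595.4, -130.5, 34.9]
eef_rot: [-2.19, 1.98, 0.288]
ft_force: [0.5, 0.1, -0.2]
grip_width: -0.3
time: 4.78
eef_pos: [594.3, -124.2, 34.3]
eef_rot: [-2.189, 1.983, 0.286]
ft_force: [-2.4, -9.6, 5.8]
grip_width: 0.2
```

View pics/t4.png

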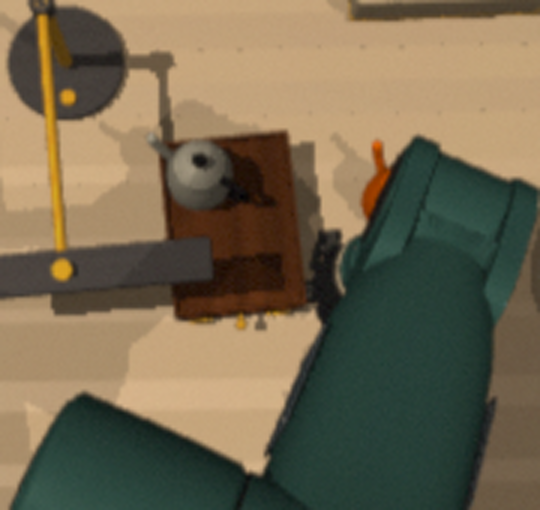

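```bash
cat >> plan.py <<'E'
def R2(deg):
    a=np.radians(deg); return np.array([[np.cos(a),-np.sin(a)],[np.sin(a),np.cos(a)]])
def tcp(Q,psi,along=-82,lean=15,qloc=(90,65),extra=0):
    l=np.radians(lean); n=19*np.sin(l)+11*np.cos(l)-extra
    return np.array(Q)+R2(psi)@[along-qloc[0],-75-n-qloc[1]]
def arc(p,r,Q,psis,leans,along=-82,z=35,extra=0,qloc=(90,65)):
    out=[]
    for a,l in zip(psis,leans):
        t=tcp(Q,a,along,l,qloc,extra)
        o,p,r=rows(p,r,[*t,z],pose(270+a,l),1); out+=o
    show(out); print(p, [out[i][1] for i in ()]); return p,r
E
python3 - <<'E'
from plan import *
p,r=here()
Q=np.array([667.5,-32.1])+R2(6.06)@[90,65]; print(Q, p)
for a in(6,4,2): print(a,tcp(Q,a))
psis=4.6-2.4*np.arange(1,11)
arc(p,r,Q,psis,15+np.clip((5-psis-8)*0.4,0,18))
E
```

```text
[750.1350286   42.03806073] [ 594.30808671 -123.8339419    34.26473382]
6 [ 595.3359068  -130.63150146]
4 [ 589.40412543 -125.12390439]
2 [ 583.6681699  -119.41264621]
[[0,[-0.005,0.01,0.001],[0.9,-0.1,3.3]],[0,[-0.007,0.006,0.001],[0.6,0.0,2.4]],[0,[-0.007,0.006,0.002],[0.6,0.0,2.3]],[0,[-0.007,0.007,0.002],[0.7,-0.8,2.3]],[0,[-0.007,0.006,0.002],[0.7,-0.9,2.3]],[0,[-0.007,0.006,0.002],[0.7,-1.0,2.3]],[0,[-0.006,0.007,0.002],[0.7,-1.0,2.3]],[0,[-0.007,0.006,0.003],[0.8,-0.9,2.2]],[0,[-0.007,0.007,0.002],[0.8,-1.0,2.3]],[0,[-0.006,0.006,0.002],[0.9,-0.9,2.2]]]
[535.67995308 -49.61336235  35.30816898] []
```

```bash
python3 -m handwheel '[[0,[-0.005,0.009,0.001],[0.9,0,3.2]],[0,[-0.007,0.006,0.001],[0.6,0,2.4]],[0,[-0.007,0.006,0.002],[0.6,0,2.3]],[0,[-0.007,0.007,0.002],[0.7,-0.8,2.3]],[0,[-0.007,0.006,0.002],[0.7,-0.9,2.3]],[0,[-0.007,0.006,0.002],[0.7,-1.0,2.3]]]'; python3 - <<'E'
from plan import *
from bench import bot
from h import *
print(here()[0],bot.read_state()["joints"])
d=bot.snapshot("top"); np.savez("pics/t5.npz",**d); cv2.imwrite("pics/t5.png",cv2.resize(d["pixels"][130:300,220:400],None,fx=3,fy=3,interpolation=cv2.INTER_CUBIC))
d=bot.snapshot("side"); np.savez("pics/s5.npz",**d);cv2.imwrite("pics/s5.png",cv2.resize(d["pixels"][110:300,220:400],None,fx=3,fy=3))
E
```

```text
time: 5.62
eef_pos: [555.1, -81.6, 34.9]
eef_rot: [-1.862, 2.211, 0.289]
ft_force: [-1.7, -1.0, -2.5]
grip_width: -0.4
[555.07260707 -81.61194912  34.87770027] [-0.43421518  0.51034325 -0.32251388  0.82028081  0.29812975 -1.84665779]
```

View pics/t5.png

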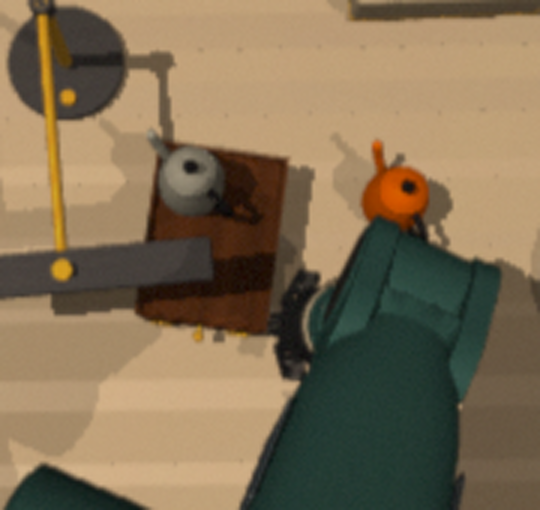

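View pics/s5.png

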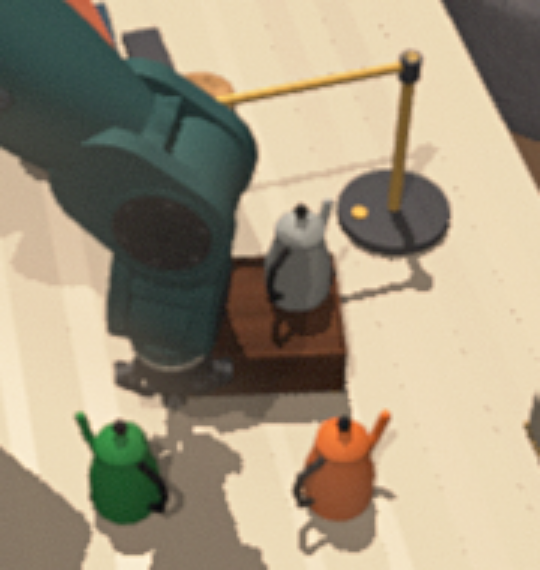

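```bash
cat >> h.py <<'E'
from scipy.optimize import least_squares
LOC=dict(br=(100,-75),fr=(-100,-75),fl=(-100,75),bl=(100,75))
def R2(deg):
    a=np.radians(deg); return np.array([[np.cos(a),-np.sin(a)],[np.sin(a),np.cos(a)]])
def fit(obs,yaw0,c0=(667,-32),scale=3):
    """obs: list of (cam, off(x,y), {corner:(u,v) in crop})"""
    def res(p):
        o=[]
        for d,off,C in obs:
            for k,(u,v) in C.items():
                X=np.r_[p[:2]+R2(p[2]*100)@LOC[k],75]
                o.append(proj(d,X)[0]-[(u+.5)/scale-.5+off[0],(v+.5)/scale-.5+off[1]])
        return np.concatenate(o)
    q=least_squares(res,[*c0,yaw0/100]); c=q.x[:2];y=q.x[2]*100
    pc=c+R2(y)@[100,75]
    print("centre",c.round(1),"yaw",round(y,2),"potcorner",pc.round(1),"res",q.fun.round(1)); return c,y,pc
E
python3 - <<'E'
from h import *
t=dict(np.load("pics/top0.npz"))
_,_,p0=fit([(t,(140,130),dict(br=(527,132),fr=(549,303),fl=(422,320)))],6)
t=dict(np.load("pics/t5.npz")); s=dict(np.load("pics/s5.npz"))
c,y,p1=fit([(t,(220,130),dict(br=(288,158),fr=(267,334),fl=(137,313)))],-8)
print(np.round(p1-p0,1))
c,y,p1=fit([(t,(220,130),dict(br=(288,158),fr=(267,334),fl=(137,313))),(s,(220,110),dict(br=(343,354)))],-8)
from plan import here
E
```

```text
centre [667.4 -30.1] yaw 6.62 potcorner [758.  56.] res [ 0.1 -0.5  0.8  0.2 -0.9  0.3]
centre [655.1  -6.2] yaw -8.34 potcorner [764.9  53.5] res [ 0.5  0.   0.1 -0.6 -0.6  0.6]
[ 6.9 -2.4]
centre [653.6  -6.6] yaw -8.89 potcorner [763.9  52. ] res [ 0.9  0.7 -0.1  0.  -0.7  0.8  1.4 -0.6]
```

```bash
python3 - <<'E'
from plan import *
p,r=here()
c=np.array([654.5,-6.4]);y=-8.6
print(R2(y).T@(p[:2]-c))
Q=c+R2(y)@[90,65]; print(Q)
psis=-10-2.4*np.arange(1,11)
leans=np.clip(18.6+0.5*(-10-psis),0,32)
arc(p,r,Q,psis,leans)
E
```

```text
[-87.4592371  -88.87644779]
[753.20787162  44.41098386]
[[0,[-0.008,0.005,0.003],[0.8,-2.1,2.5]],[0,[-0.007,0.006,0.002],[0.9,-1.2,2.3]],[0,[-0.007,0.007,0.003],[0.9,-1.2,2.2]],[0,[-0.006,0.006,0.002],[0.9,-1.2,2.2]],[0,[-0.007,0.006,0.003],[1.0,-1.2,2.2]],[0,[-0.006,0.007,0.003],[1.0,-1.2,2.2]],[0,[-0.006,0.006,0.003],[1.1,-1.2,2.1]],[0,[-0.007,0.007,0.003],[1.1,-1.2,2.2]],[0,[-0.006,0.006,0.004],[1.1,-1.2,2.1]],[0,[-0.006,0.007,0.003],[1.2,-1.2,2.0]]]
[521.48154547   8.50616818  35.07909783] []
```

```bash
python3 - <<'E'
from plan import *
from h import *
from bench import bot
p,r=here(); s=dict(np.load("pics/s5.npz"));t=dict(np.load("pics/t5.npz"))
w=bot.snapshot("wrist"); C=-w["R"].T@w["t"]; print("cam",C, "tool frame",r.inv().apply(C-p))
def sc(d,X,off): return (proj(d,X)[0]-off+.5)*3-.5
print("cam in s5",sc(s,C,(220,110)),"tcp",sc(s,p,(220,110)))
for h in(54,100,150,200,250): print(h,p+r.apply([0,0,-h]),sc(s,p+r.apply([0,0,-h]),(220,110)))
X=cloud(s)
# arm surface pts in tool frame
m=(X[...,2]>60)&(X[...,0]>400)&(X[...,0]<640)&(X[...,1]<-60)&(X[...,1]>-350)
q=r.inv().apply(X[m]-p)
for h in range(20,330,25):
    k=(abs(-q[:,2]-h)<12)&(abs(q[:,1])<150)
    if k.sum()>3: print(h,k.sum(),"x",np.percentile(q[k,0],[5,95]).round(),"y",np.percentile(q[k,1],[5,95]).round())
cv2.imwrite("pics/w5.png",w["pixels"])
# green pot
g=X[(X[...,2]>15)&(X[...,0]>420)&(X[...,0]<540)&(X[...,1]<-110)&(X[...,1]>-260)&(s["pixels"][...,1]>1.5*s["pixels"][...,2])]
print(len(g),g.min(0),g.max(0))
E
```

```text
cam [ 537.75313875 -191.58871916  129.91006086] tool frame [  77.45069156   -1.95128413 -124.42081225]
cam in s5 [177.58123672 422.41349888] tcp [175.27398238 393.62062786]
54 [551.93845036 -97.40956569  86.42935344] [174.47967246 375.39887879]
100 [ 549.55709789 -111.21864462  130.24303281] [173.76340285 358.96740184]
150 [ 546.96867129 -126.22851301  177.86659734] [172.93974679 340.07244184]
200 [ 544.38024469 -141.23838141  225.49016187] [172.06484137 320.00180332]
250 [ 541.79181809 -156.24824981  273.11372639] [171.13374974 298.64223365]
20 41 x [-40.  11.] y [-81.  22.]
45 93 x [-1. 65.] y [-42.  94.]
70 258 x [ -7. 127.] y [-54.  96.]
95 272 x [  7. 120.] y [-30.  79.]
120 88 x [17. 86.] y [-27.  63.]
145 71 x [20. 37.] y [-27.  32.]
170 26 x [22. 42.] y [-19.  38.]
195 71 x [22. 43.] y [-20.  38.]
220 77 x [26. 44.] y [-8. 35.]
245 23 x [ 5. 58.] y [-51.  54.]
270 182 x [15. 59.] y [-47.  55.]
295 336 x [ 5. 51.] y [-48.  53.]
320 254 x [11. 42.] y [-35.  52.]
874 [ 420.01147859 -229.26946693   15.14067939] [ 539.71902787 -110.32943797  611.58384484]
```

View pics/w5.png

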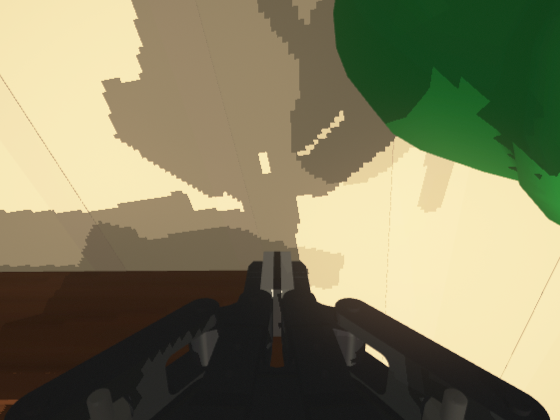

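The projected camera position lands on bare table, so there is no camera body sticking out. I hold the lean for a few rows while passing the green pot, then lean further.

```bash
python3 - <<'E'
from plan import *
p,r=here()
c=np.array([654.5,-6.4]);y=-8.6
Q=c+R2(y)@[90,65]
psis=-10-2.4*np.arange(1,11)
leans=18+np.r_[0,0,0,0,1,2,3,4,5.5,7]
arc(p,r,Q,psis,leans,along=-83)
E
```

```text
[[0,[-0.009,0.006,0.003],[0.8,-0.3,2.6]],[0,[-0.007,0.007,0.002],[0.7,0.0,2.3]],[0,[-0.007,0.006,0.003],[0.8,0.0,2.3]],[0,[-0.007,0.006,0.002],[0.7,0.0,2.3]],[0,[-0.007,0.007,0.002],[0.8,-1.0,2.3]],[0,[-0.007,0.006,0.002],[0.8,-1.0,2.2]],[0,[-0.006,0.007,0.003],[0.8,-1.0,2.3]],[0,[-0.007,0.006,0.002],[0.9,-1.0,2.2]],[0,[-0.006,0.007,0.003],[0.9,-1.5,2.2]],[0,[-0.007,0.006,0.003],[1.0,-1.5,2.2]]]
[521.58887584  10.2187218   34.84220894] []
```

```bash
python3 -m handwheel '[[0,[-0.009,0.006,0.003],[0.8,-0.3,2.6]],[0,[-0.007,0.007,0.002],[0.7,0,2.3]],[0,[-0.007,0.006,0.003],[0.8,0,2.3]],[0,[-0.007,0.006,0.002],[0.7,0,2.3]],[0,[-0.007,0.007,0.002],[0.8,-1.0,2.3]],[0,[-0.007,0.006,0.002],[0.8,-1.0,2.2]],[0,[-0.006,0.007,0.003],[0.8,-1.0,2.3]],[0,[-0.007,0.006,0.002],[0.9,-1.0,2.2]],[0,[-0.006,0.007,0.003],[0.9,-1.5,2.2]]]'; python3 - <<'E'
from plan import *
from bench import bot
from h import *
print(here()[0],bot.read_state()["joints"].round(2) if hasattr(bot.read_state()["joints"],'round') else bot.read_state()["joints"])
d=bot.snapshot("top"); np.savez("pics/t6.npz",**d); cv2.imwrite("pics/t6.png",cv2.resize(d["pixels"][130:300,220:400],None,fx=3,fy=3,interpolation=cv2.INTER_CUBIC))
d=bot.snapshot("side"); np.savez("pics/s6.npz",**d);cv2.imwrite("pics/s6.png",cv2.resize(d["pixels"][110:300,220:400],None,fx=3,fy=3,interpolation=cv2.INTER_CUBIC))
E
```

```text
time: 6.9
eef_pos: [523.7, 0.3, 34.9]
eef_rot: [-1.35, 2.418, 0.28]
ft_force: [-0.7, -1.9, -0.3]
grip_width: 0.0
[5.23659118e+02 3.05074605e-01 3.48704259e+01] [-0.36  0.38 -0.62  0.49  0.4  -1.36]
```

View pics/t6.png

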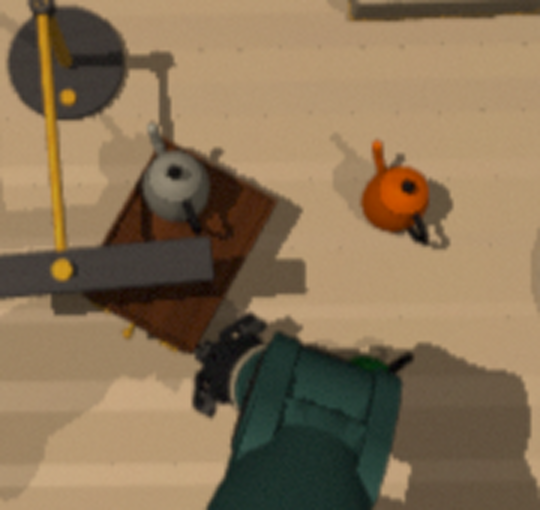

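View pics/s6.png

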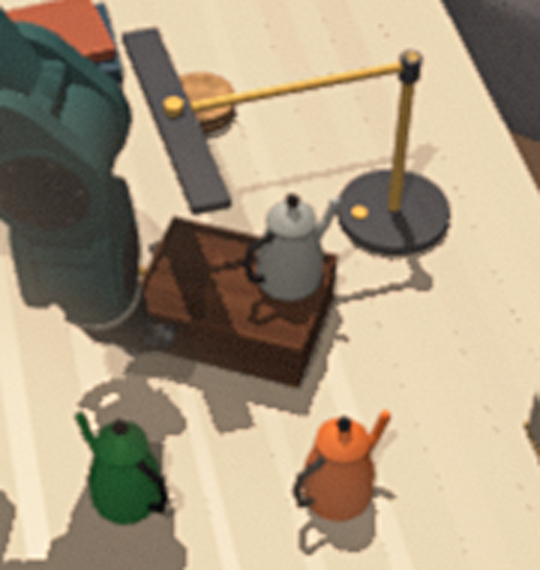

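The box is about a third of the way round. In the top crop its corners are at (276,200), (195,352) and about (166,141), and the pot is upright.

```bash
python3 - <<'E'
from h import *
t=dict(np.load("pics/t6.npz")); s=dict(np.load("pics/s6.npz"))
a=(t,(220,130),dict(br=(276,200),fr=(196,352),bl=(167,141)))
b=(s,(220,110),dict(br=(300,352),fl=(175,218),bl=(335,258)))
fit([a],-30);fit([b],-30)
c,y,pc=fit([a,b],-30)
from plan import *
p,r=here()
print("tcp in box",R2(y).T@(p[:2]-c),"disp",pc-[758.5,54.5])
Q=c+R2(y)@[90,65]; print(Q)
psis=y-1-2.6*np.arange(1,11)
leans=np.clip(23.5+1.2*np.arange(1,11),0,32)
arc(p,r,Q,psis,leans,along=-83)
E
```

```text
centre [644.9  31.6] yaw -29.41 potcorner [768.8  47.9] res [ 1.2 -0.  -0.2  1.  -1.  -1. ]
centre [643.5  29.3] yaw -31.13 potcorner [767.9  41.8] res [-0.2  0.4 -0.8 -0.3  1.  -0.2]
centre [644.6  30.7] yaw -30.18 potcorner [768.7  45.3] res [ 1.7  0.5 -0.4  1.1 -0.3 -1.   0.5 -0.3 -1.1 -0.4  0.9 -1. ]
tcp in box [-90.49122619 -87.07129149] disp [10.23851587 -9.20909472]
[755.06684113  41.673543  ]
[[0,[-0.005,0.002,0.002],[0.9,-1.2,2.0]],[0,[-0.007,0.007,0.003],[1.1,-1.2,2.3]],[0,[-0.007,0.007,0.003],[1.2,-1.2,2.4]],[0,[-0.007,0.007,0.004],[1.2,-1.2,2.3]],[0,[-0.007,0.007,0.004],[1.3,-1.2,2.3]],[0,[-0.006,0.007,0.003],[1.3,-1.2,2.2]],[0,[-0.007,0.007,0.004],[1.3,-1.2,2.2]],[0,[-0.007,0.007,0.005],[1.4,-0.1,2.2]],[0,[-0.007,0.007,0.004],[1.4,0.0,2.2]],[0,[-0.006,0.008,0.004],[1.3,0.0,2.2]]]
[526.69778928 100.80006503  34.85029865] []
```

```bash
python3 -m handwheel '[[0,[-0.006,0.005,0.003],[0.9,-1.2,2.0]],[0,[-0.007,0.007,0.003],[1.1,-1.2,2.3]],[0,[-0.007,0.007,0.003],[1.2,-1.2,2.4]],[0,[-0.007,0.007,0.004],[1.2,-1.2,2.3]],[0,[-0.007,0.007,0.004],[1.3,-1.2,2.3]],[0,[-0.006,0.007,0.003],[1.3,-1.2,2.2]],[0,[-0.007,0.007,0.004],[1.3,-1.2,2.2]],[0,[-0.007,0.007,0.005],[1.4,-0.1,2.2]]]'; python3 - <<'E'
from plan import *
from bench import bot
from h import *
print(here()[0],np.round(bot.read_state()["joints"],2))
d=bot.snapshot("top"); np.savez("pics/t7.npz",**d); cv2.imwrite("pics/t7.png",cv2.resize(d["pixels"][130:300,220:400],None,fx=3,fy=3,interpolation=cv2.INTER_CUBIC))
d=bot.snapshot("side"); np.savez("pics/s7.npz",**d);cv2.imwrite("pics/s7.png",cv2.resize(d["pixels"][110:300,220:400],None,fx=3,fy=3,interpolation=cv2.INTER_CUBIC))
E
```

```text
time: 8.0
eef_pos: [522.4, 81.4, 34.1]
eef_rot: [-0.847, 2.462, 0.24]
ft_force: [-4.5, -5.8, 4.0]
grip_width: 0.2
[522.38486048  81.39741297  34.10291587] [-0.21  0.3  -0.9  -0.01  0.42 -0.79]
```

View pics/t7.png

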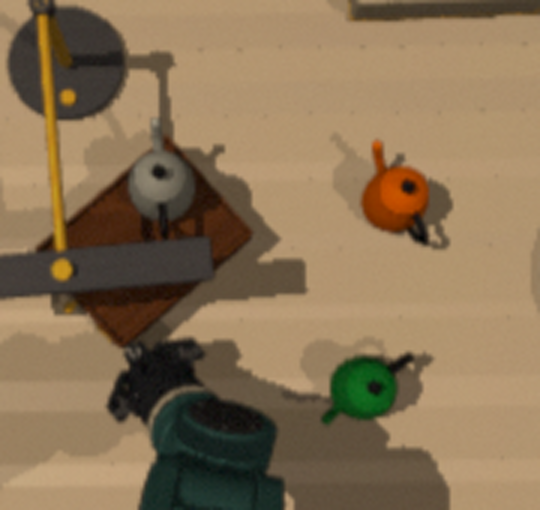

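View pics/s7.png

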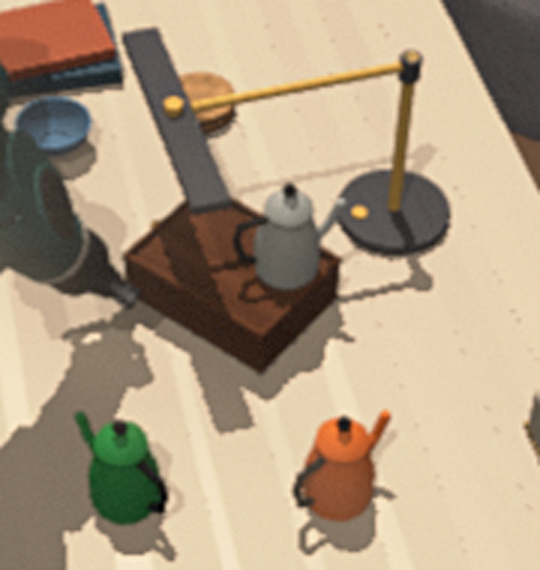

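```bash
python3 - <<'E'
from h import *
t=dict(np.load("pics/t7.npz")); s=dict(np.load("pics/s7.npz"))
a=(t,(220,130),dict(br=(252,234),fr=(125,345),fl=(37,248),bl=(168,138)))
b=(s,(220,110),dict(br=(262,337),fr=(127,260),bl=(338,262)))
fit([a],-50);fit([b],-50)
c,y,pc=fit([a,b],-50)
from plan import *
p,r=here()
l=np.degrees(np.arccos(-r.as_matrix()[2,2])); x=r.as_matrix()[:,0]; print("lean",l,"xang",np.degrees(np.arctan2(x[1],x[0])))
print("tcp in box",R2(y).T@(p[:2]-c),"disp",pc-[758.5,54.5])
E
```

```text
centre [650.8  70.1] yaw -49.67 potcorner [772.7  42.4] res [ 1.2 -0.5 -1.   1.2 -0.4  0.3  0.2 -1.1]
centre [649.6  64.8] yaw -50.07 potcorner [771.3  36.2] res [ 0.3  1.  -1.7 -0.7  1.4 -0.5]
centre [650.4  68.5] yaw -49.85 potcorner [772.2  40.4] res [ 1.6 -0.3 -0.6  1.3  0.1  0.3  0.8 -1.   0.4  0.1 -1.7 -1.5  1.3 -1.5]
lean 31.98105451284363 xang -141.84644030534153
tcp in box [-93.35148529 -89.03708634] disp [ 13.70526443 -14.06419764]
```

The top crop shows the finger tip at (130,350), almost at the free corner (125,345). I'll back off, move about 13 mm along the side and push on.

```bash
python3 - <<'E'
from plan import *
p,r=here()
c=np.array([650.4,68.5]);y=-49.85
Q=c+R2(y)@[90,65]+[2,0]
o,p1,r1=rows(p,r,[*(c+R2(y)@[-93,-96]),36],pose(270+y,32),1);show(o)
o,p1,r1=rows(p1,r1,[*(c+R2(y)@[-79,-96]),36],pose(270+y,32),1);show(o)
o,p1,r1=rows(p1,r1,[*(c+R2(y)@[-79,-90]),36],pose(270+y,32),1);show(o)
print("main")
psis=y-2.5*np.arange(1,10)
arc(p1,r1,Q,psis,np.full(9,32.),along=-79,extra=4.5,z=36)
E
```

```text
[[0,[0.005,-0.001,-0.005],[-1.2,-0.0,-1.7]]]
[[0,[-0.0,-0.014,-0.0],[0.0,-0.0,0.0]]]
[[0,[-0.005,0.0,0.003],[0.0,-0.0,0.0]]]
main
[[0,[-0.008,0.006,0.005],[1.4,-0.0,2.1]],[0,[-0.006,0.006,0.004],[1.3,-0.0,2.1]],[0,[-0.007,0.007,0.004],[1.3,-0.0,2.2]],[0,[-0.006,0.006,0.004],[1.3,-0.0,2.1]],[0,[-0.006,0.007,0.004],[1.4,-0.0,2.1]],[0,[-0.007,0.007,0.004],[1.3,-0.0,2.1]],[0,[-0.006,0.006,0.004],[1.3,-0.0,2.2]],[0,[-0.007,0.007,0.004],[1.3,-0.0,2.1]],[0,[-0.006,0.006,0.004],[1.4,-0.0,2.1]]]
[561.61542334 155.38845467  35.78817347] []
```

```bash
python3 -m handwheel '[[0,[0.005,0,-0.005],[-1.2,0,-1.7]],[0,[0,-0.014,0],[0,0,0]],[0,[-0.005,0,0.003],[0,0,0]]]';python3 -m handwheel '[[0,[-0.008,0.006,0.005],[1.4,0,2.1]],[0,[-0.006,0.006,0.004],[1.3,0,2.1]],[0,[-0.007,0.007,0.004],[1.3,0,2.2]],[0,[-0.006,0.006,0.004],[1.3,0,2.1]],[0,[-0.006,0.007,0.004],[1.4,0,2.1]],[0,[-0.007,0.007,0.004],[1.3,0,2.1]],[0,[-0.006,0.006,0.004],[1.3,0,2.2]]]'; python3 - <<'E'
from plan import *
from bench import bot
from h import *
print(here()[0],np.round(bot.read_state()["joints"],2))
d=bot.snapshot("top"); np.savez("pics/t8.npz",**d); cv2.imwrite("pics/t8.png",cv2.resize(d["pixels"][130:300,200:380],None,fx=3,fy=3,interpolation=cv2.INTER_CUBIC))
d=bot.snapshot("side"); np.savez("pics/s8.npz",**d);cv2.imwrite("pics/s8.png",cv2.resize(d["pixels"][110:300,220:400],None,fx=3,fy=3,interpolation=cv2.INTER_CUBIC))
E
```

```text
time: 8.48
eef_pos: [532.0, 69.4, 36.2]
eef_rot: [-0.891, 2.447, 0.256]
ft_force: [0.5, -0.1, -0.1]
grip_width: 0.0
time: 9.35
eef_pos: [551.6, 138.3, 35.5]
eef_rot: [-0.503, 2.542, 0.146]
ft_force: [-4.6, -4.1, 2.6]
grip_width: 0.1
[551.62624922 138.29754338  35.50910627] [ 0.01  0.31 -0.91 -0.18  0.2  -0.33]
```

View pics/t8.png

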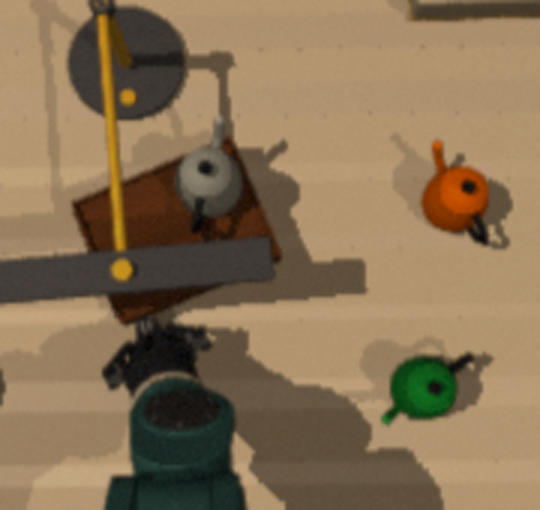

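View pics/s8.png

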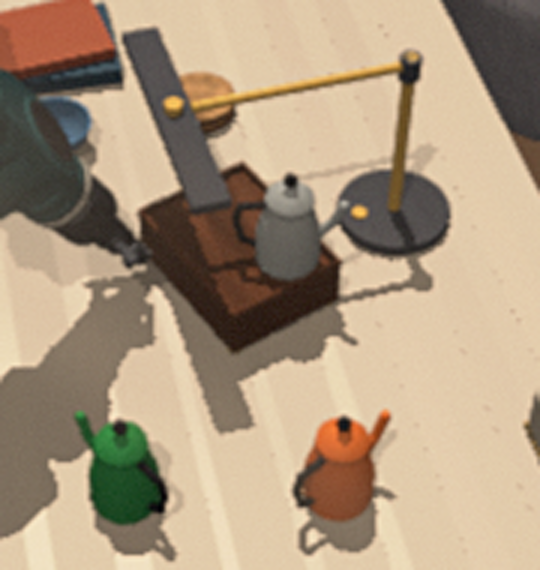

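The box is now at roughly -67°, the pot is upright, and the hand is well in front of the bar.

```bash
python3 - <<'E'
from h import *
t=dict(np.load("pics/t8.npz")); s=dict(np.load("pics/s8.npz"))
a=(t,(200,130),dict(br=(280,258),fr=(126,324),fl=(73,203),bl=(231,138)))
b=(s,(220,110),dict(br=(236,315),fr=(141,212),bl=(339,263),fl=(242,163)))
fit([a],-67);fit([b],-67)
c,y,pc=fit([a,b],-67)
from plan import *
p,r=here()
l=np.degrees(np.arccos(-r.as_matrix()[2,2])); x=r.as_matrix()[:,0]; print("lean",l,"xang",np.degrees(np.arctan2(x[1],x[0])))
print("tcp in box",R2(y).T@(p[:2]-c),"disp",pc-[758.5,54.5])
Q=c+R2(y)@[90,65]; print("foot",Q)
psis=y-2.5*np.arange(1,9)
arc(p,r,Q+[3,0],psis,np.full(8,33.),along=-82,extra=4.5,z=36)
E
```

```text
centre [663.2 101.9] yaw -67.82 potcorner [770.4  37.6] res [ 1.5 -0.5 -1.6  0.5 -0.5  0.5  0.6 -0.5]
centre [665.3  98.8] yaw -68.13 potcorner [772.2  34. ] res [-0.6  0.8 -1.2 -0.3  1.5 -0.4  0.3 -0.4]
centre [664.3 100.8] yaw -67.95 potcorner [771.4  36.2] res [ 1.8 -0.7 -1.3  0.1 -0.2  0.   1.  -0.8 -0.9  0.4 -1.6 -0.6  1.1 -0.9
 -0.2 -0.7]
lean 32.01889646110378 xang -157.49916862358236
tcp in box [-77.63448157 -89.84160944] disp [ 12.88439974 -18.26138502]
foot [758.36124909  41.75201204]
[[0,[-0.009,0.01,0.005],[1.7,-1.0,2.5]],[0,[-0.006,0.006,0.004],[1.4,0.0,2.1]],[0,[-0.007,0.007,0.005],[1.3,0.0,2.1]],[0,[-0.006,0.007,0.004],[1.4,0.0,2.1]],[0,[-0.007,0.006,0.004],[1.3,0.0,2.1]],[0,[-0.006,0.007,0.004],[1.4,0.0,2.1]],[0,[-0.006,0.006,0.004],[1.4,0.0,2.1]],[0,[-0.007,0.007,0.004],[1.3,0.0,2.1]]]
[600.21653481 208.10809844  36.50628291] []
```

```bash
python3 -m handwheel '[[0,[-0.008,0.008,0.005],[1.6,-1.0,2.4]],[0,[-0.006,0.006,0.004],[1.4,0,2.1]],[0,[-0.007,0.007,0.005],[1.3,0,2.1]],[0,[-0.006,0.007,0.004],[1.4,0,2.1]],[0,[-0.007,0.006,0.004],[1.3,0,2.1]],[0,[-0.006,0.007,0.004],[1.4,0,2.1]],[0,[-0.004,0.004,0.003],[0.9,0,1.4]]]'; python3 - <<'E'
from plan import *
from bench import bot
from h import *
print(here()[0],np.round(bot.read_state()["joints"],2))
d=bot.snapshot("top"); np.savez("pics/t9.npz",**d); cv2.imwrite("pics/t9.png",cv2.resize(d["pixels"][130:300,200:380],None,fx=3,fy=3,interpolation=cv2.INTER_CUBIC))
d=bot.snapshot("side"); np.savez("pics/s9.npz",**d);cv2.imwrite("pics/s9.png",cv2.resize(d["pixels"][110:300,220:400],None,fx=3,fy=3,interpolation=cv2.INTER_CUBIC))
E
```

```text
time: 10.32
eef_pos: [590.0, 195.3, 34.8]
eef_rot: [-0.123, 2.565, 0.037]
ft_force: [-6.2, -1.7, 3.6]
grip_width: 0.2
[590.03816256 195.31137058  34.76634375] [ 0.22  0.38 -0.81 -0.19 -0.07  0.1 ]
```

View pics/t9.png

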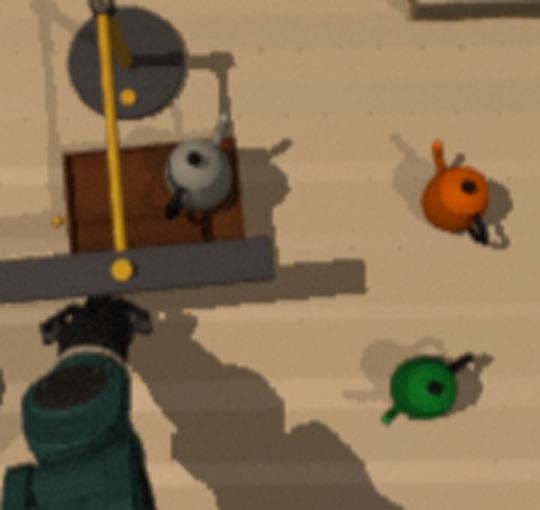

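View pics/s9.png

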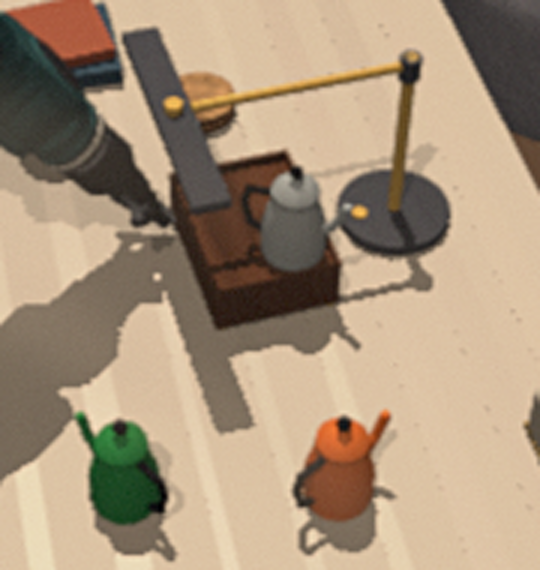

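```bash
python3 - <<'E'
from h import *
t=dict(np.load("pics/t9.npz")); s=dict(np.load("pics/s9.npz"))
a=(t,(200,130),dict(fl=(65,154),bl=(234,138)))
b=(s,(220,110),dict(br=(217,292),fr=(172,176),bl=(339,263),fl=(287,153)))
fit([a],-84);fit([b],-84)
c,y,pc=fit([a,b],-84)
from plan import *
p,r=here()
l=np.degrees(np.arccos(-r.as_matrix()[2,2])); x=r.as_matrix()[:,0]; print("lean",l,"xang",np.degrees(np.arctan2(x[1],x[0])))
print("tcp in box",R2(y).T@(p[:2]-c),"disp",pc-[758.5,54.5])
Q=c+R2(y)@[90,65]; print("foot",Q)
psis=y+(-90.3-y)*np.arange(1,4)/3
arc(p,r,Q,psis,np.full(3,33.),along=-82,extra=4.5,z=36)
print("hand inner at z223:",)
# depth of hand vs bar
E
```

```text
centre [686.2 127.4] yaw -85.49 potcorner [768.9  33.6] res [-0.8  0.1  0.8 -0.1]
centre [688.  122.9] yaw -85.91 potcorner [770.   28.6] res [-0.6  0.3 -1.1 -0.6  1.3  0.8  0.4 -0.9]
centre [687.5 125.1] yaw -85.46 potcorner [770.2  31.3] res [-0.1 -0.3  1.5 -0.5 -0.6 -0.  -1.5 -0.8  1.1  0.2 -0.2 -1.3]
lean 32.9839221779183 xang -174.49694393681997
tcp in box [-77.99905466 -90.88515421] disp [ 11.71314392 -23.19023935]
foot [759.45355697  40.4875212 ]
[[0,[-0.005,0.008,0.003],[1.5,-0.0,2.2]],[0,[-0.004,0.004,0.002],[0.8,-0.0,1.3]],[0,[-0.005,0.005,0.003],[0.9,-0.0,1.4]]]
[605.74308024 213.50993226  36.12383487] []
hand inner at z223:
```

```bash
python3 -m handwheel '[[0,[-0.005,0.005,0.003],[1.2,0,1.8]],[0,[-0.004,0.004,0.002],[0.8,0,1.3]],[0,[-0.004,0.004,0.003],[0.9,0,1.3]],[0,[0,0,0],[0,0,0]]]';  python3 - <<'E'
from plan import *
from bench import bot
from h import *
p,r=here(); print(p)
o,p1,r1=rows(p,r,[p[0]-60,p[1],38],r,4);show(o)
o,p1,r1=rows(p1,r1,[p[0]-140,p[1]-30,130],r,4);show(o)
d=bot.snapshot("top"); np.savez("pics/ta.npz",**d); cv2.imwrite("pics/ta.png",cv2.resize(d["pixels"][130:300,200:380],None,fx=3,fy=3,interpolation=cv2.INTER_CUBIC))
d=bot.snapshot("side"); np.savez("pics/sa.npz",**d);cv2.imwrite("pics/sa.png",cv2.resize(d["pixels"][110:300,220:400],None,fx=3,fy=3,interpolation=cv2.INTER_CUBIC))
E
```

```text
time: 10.92
eef_pos: [605.5, 209.6, 36.0]
eef_rot: [-0.005, 2.565, 0.002]
ft_force: [0.4, 0.3, -0.1]
grip_width: 0.1
[605.4607701  209.56254147  35.9694246 ]
[[0,[0.012,0.0,-0.009],[0.0,0.0,0.0]],[0,[0.013,0.0,-0.008],[0.0,0.0,0.0]],[0,[0.012,0.0,-0.009],[0.0,0.0,0.0]],[0,[0.012,0.0,-0.008],[0.0,0.0,0.0]]]
[[0,[0.004,-0.007,-0.03],[0.0,0.0,0.0]],[0,[0.005,-0.008,-0.031],[0.0,0.0,0.0]],[0,[0.004,-0.007,-0.03],[0.0,0.0,0.0]],[0,[0.004,-0.007,-0.03],[0.0,0.0,0.0]]]
```

View pics/ta.png

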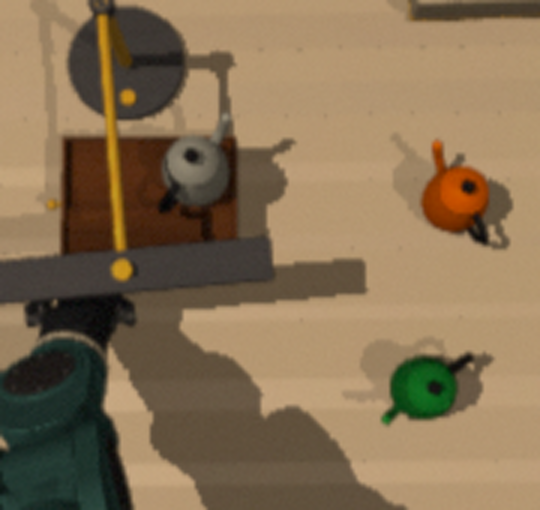

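View pics/sa.png

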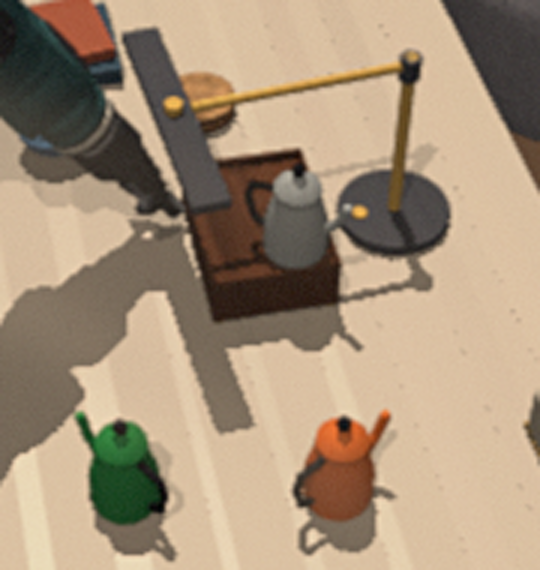

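```bash
python3 -m handwheel '[[0,[0.012,0,-0.009],[0,0,0]],[0,[0.013,0,-0.008],[0,0,0]],[0,[0.012,0,-0.009],[0,0,0]],[0,[0.012,0,-0.008],[0,0,0]],[0,[0.004,-0.007,-0.03],[0,0,0]],[0,[0.004,-0.007,-0.03],[0,0,0]],[0,[0,0,0],[0,0,0]]]';  python3 - <<'E'
from bench import bot
from h import *
d=bot.snapshot("top"); np.savez("pics/tb.npz",**d); cv2.imwrite("pics/tb.png",cv2.resize(d["pixels"][130:300,200:380],None,fx=3,fy=3,interpolation=cv2.INTER_CUBIC))
d=bot.snapshot("side"); np.savez("pics/sb.npz",**d);cv2.imwrite("pics/sb.png",cv2.resize(d["pixels"][110:300,220:400],None,fx=3,fy=3,interpolation=cv2.INTER_CUBIC))
E
```

```text
time: 11.9
eef_pos: [505.0, 194.8, 84.8]
eef_rot: [-0.004, 2.564, 0.003]
ft_force: [-0.8, -0.3, -0.7]
grip_width: 0.2
```

View pics/tb.png

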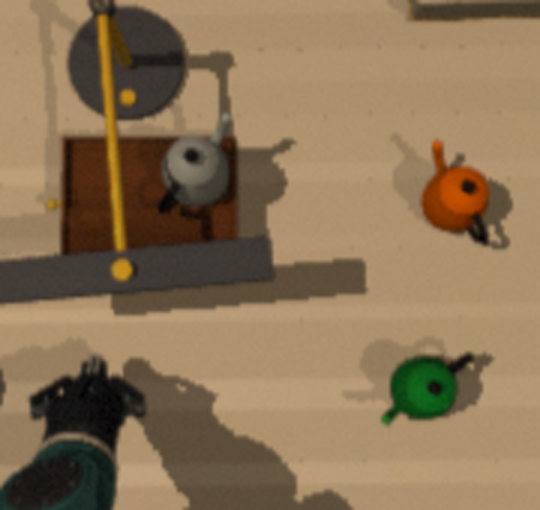

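View pics/sb.png

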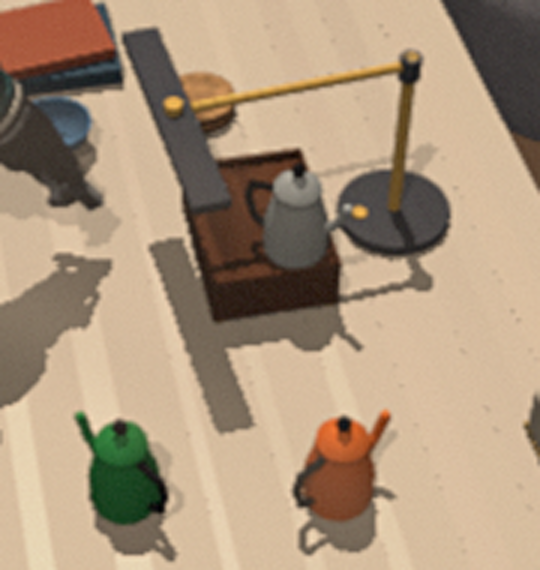

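```bash
python3 - <<'E'
from h import *
t=dict(np.load("pics/tb.npz")); s=dict(np.load("pics/sb.npz"))
a=(t,(200,130),dict(fl=(62,137),bl=(237,137)))
b=(s,(220,110),dict(br=(212,285),fr=(184,168),bl=(339,264),fl=(301,150)))
fit([a],-90);fit([b],-90)
c,y,pc=fit([a,b],-90); print("disp",pc-[758.5,54.5])
# box top/left edge direction from the depth cloud
for d in(t,s):
    X=cloud(d); m=(X[...,2]>58)&(X[...,2]<80)&(X[...,0]>590)&(X[...,0]<800)&(X[...,1]>20)&(X[...,1]<300)
    q=X[m]; f=[]
    # far edge (max x) per y bin, away from pot
    for lo in range(70,245,10):
        k=(q[:,1]>=lo)&(q[:,1]<lo+10)
        if k.sum()>3: f.append((lo+5,np.percentile(q[k,0],97)))
    f=np.array(f); pf=np.polyfit(f[:,0],f[:,1],1); print("far edge slope deg",np.degrees(np.arctan(pf[0])),len(f))
    m=(X[...,2]>140)&(X[...,2]<190)&(X[...,0]<780)&(X[...,0]>650)&(X[...,1]<180)&(X[...,1]>30)
    print("pot",np.nanmean(X[m],0))
# other things: picture difference start/end
for n,e in(("top0","tb"),("side0","sb")):
    A=dict(np.load(f"pics/{n}.npz"))["depth"];B=dict(np.load(f"pics/{e}.npz"))["depth"]
    C=((abs(A-B)>15)*255).astype(np.uint8); cv2.imwrite(f"pics/diff_{n}.png",C)
    k,l,st,ce=cv2.connectedComponentsWithStats(C)
    print([(st[i].tolist()) for i in range(1,k) if st[i,4]>80])
E
```

```text
centre [696.5 134.5] yaw -90.96 potcorner [769.8  33.3] res [ 0.1  0.  -0.1 -0. ]
centre [695.7 128.4] yaw -91.3 potcorner [768.4  26.8] res [-0.2  0.1 -1.1 -1.   1.   0.9  0.4 -0.3]
centre [696.1 131.4] yaw -90.82 potcorner [769.7  30.3] res [ 1.   0.1  0.7  0.   0.  -0.5 -1.4 -1.4  1.   0.1  0.  -1. ]
disp [ 11.20585715 -24.16540665]
far edge slope deg 19.116325605334172 17
pot [723.83436672  79.10555139 165.25907318]
far edge slope deg 23.16363413125899 17
pot [722.53692642  69.0456135  160.16801873]
[[240, 167, 84, 73, 3670], [215, 175, 23, 40, 656], [188, 247, 86, 173, 8582], [5, 364, 134, 56, 4297], [275, 371, 59, 49, 1151]]
[[0, 0, 254, 271, 30848], [285, 0, 244, 78, 5697], [466, 41, 58, 52, 713], [459, 43, 21, 28, 114], [317, 55, 34, 34, 264], [338, 78, 26, 12, 81], [507, 80, 23, 23, 124], [273, 159, 73, 94, 4395], [106, 204, 33, 54, 888]]
```

```bash
python3 - <<'E'
from bench import bot
s=bot.read_state(); print(s["ft_force"],s["qd"]); print(bot.job_done())
E
```

```text
[0.43108706 0.0726879  0.52780306] [-3.46448803e-03  2.48087932e-02  7.11104913e-03 -1.58511552e-03
  1.13033321e-04  3.00972325e-06]
the job is handed in; nothing more can be done
None
```

I turned the date box clockwise until its front faces the left armchair and handed the job in. No verdict is reported, so the results below are my own camera checks. I pushed with the shut fingertips on the plain side, close to the free corner. The tool leaned about 33° by the time it was under the lamp bar, and I then backed out towards the robot. The clock stood at about 12 s of the 45 s allowed.

| Check after the tool was withdrawn | Result | Limit |
|---|---|---|
| Box yaw (two views combined) | about -91° | -90° ± 8° |
| Pot corner shift | about 27 mm | 40 mm |
| Pot axis to pot corner | about 65 mm | 90 mm |

- **Box and pot:** the box looked flat on the table, and the pot stood upright on its top.
- **Contact forces:** the readings after each move showed at most about 10 N at the wrist and about 0 N at the end. In the pictures I saw no contact with the lamp, the pot or the look-alikes.
- **Other things on the table:** comparing start and end depth images from the top camera showed changes only around the box and the arm. The same comparison from the side camera also showed patches at the far edge of the picture. I took these for background and did not check them one by one.

- **Failed check:** an edge slope taken from the depth cloud gave 19–23°, apparently because the lamp and pot got into the points. I discarded it, as the corner fits from both views agreed at about -91°.
- **Disagreement:** the two cameras differ by about 6 mm in y on the pot corner. From the top camera alone its shift is about 26 mm.

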